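# Close the pump coupling: by hand, then with the wrench

## Robot

A 6-joint arm with a two-finger parallel gripper is mounted at the origin on the work surface. World frame = base frame: x ahead of the robot, y to its left, z up, the work surface at z = 0. Lengths are in m, angles in degrees, forces in N, time in s.
With the tool pointing down it reaches from about 0.35 to 0.875 m from the base axis. Payload 4.2 kg.
Tool frame: the origin (TCP) lies midway between the tips of the shut fingers; the grasp point (between the pads) lies 19 mm behind it; z points along the fingers, y is the line along which they close (so a half turn about z gives the same grasp; the last joint's range is limited). The gripper opens to 87 mm and grips with 3 to 60 N. Pads are 19 mm wide; open, the fingers measure 117 mm over their backs; the gripper's body (75 mm by 190 mm) begins 51 mm behind the grasp point.
Start: joints at [86.436, 22.042, 0.453, 0, -68.411, -14.817], TCP at [0.197, 0.593, 0.223] pointing down, gripper open.
Joint ranges: [-179.83, 179.83], [-69.29, 118.12], [-61.27, 80.66], [-181.25, 117.63], [-171.15, -9.14], [-177.46, 177.46]. Speed limits (degrees/s): [159.86, 159.86, 180, 180, 180, 180].

## Interface

Orientations are given as a 3x3 rotation matrix whose columns are the frame's x, y, z axes.
In Python, from station import * gives the robot as it stands.
- The arm moves only by the tool move_arm, never from a script. Its argument "targets" is text: rows parted by semicolons, each of 4 numbers parted by spaces: the shift along the world's x, y, z in units of 25 mm (1.0 is 25 mm), then the turn about the world's z in units of 5 degrees (1.0 is 5 degrees). In form: tx ty tz spin; .... A call has 1 to 10 rows; each row shifts and turns the commanded pose from where the row before left it; what a row does not reach is not made up. A row lasts 1/12 s, in which the tool goes at most 41.7 mm and 7.16 degrees, less where a joint would pass 70% of its speed; a pose out of reach is approached as far as the arm can. A call is refused whole if a number of a shift passes 1 or a number of a turn 1, either way. A call with a gripper value outside its range is refused whole. "gripper" is the finger opening in mm, from 0 to 87, set as the call begins (left out, the last holds). The fingers move at their own pace and stop on an object; the grip force is fixed at half the most. Time passes only in rows, so rows that do not move let the fingers close. It gives the time, the measured TCP pose, the force, the opening and the grip force at its end, in the units of the state.
- sense(): the state, without advancing time (a new reading comes with each control period).
- capture(name): name is "side" or "top" or "wrist"; returns a dict with "image" (400x640x3 uint8, blue, green, red), "fx", "fy", "cx", "cy" (pixels), "world_from_camera" (4x4, takes a point from camera to world coordinates); the wrist camera has in their place "hand_eye" (4x4, takes a point from camera to tool coordinates, whose origin is the TCP and whose axes are the flange's). Camera axes: x right, y up, looking along -z (the intrinsics and any distortion apply to the point x, -y, -z); pixel columns grow to the right and rows downward; lengths in m; the calibration is good to about 2 mm. A picture is of the moment at which its call begins: read the wrist's pose just before it. There is no depth.
- finish_job(): hands the job in; it is judged then, once.
The state is a dict: "time_s": time; "joints": joint angles; "joint_velocities": joint speeds; "effort": joint torques, N m; "tcp_pos": TCP position; "ee_rot": TCP orientation; "wrist_force": force on the tool from outside, world axes, zero at the start; "moment": the same for the moment, N m; "gripper_width": opening from 0.0 (shut) to 1.0 (fully open); "gripper_force": force on a finger pad.
Only numpy, scipy, OpenCV 4.12 (cv2) and the standard library are available. Lean on these libraries where they do the work, as an engineer would, in place of code of your own. Each camera call takes 0.05 s, during which the arm holds its last target. There are 200 camera calls.

## Task

Close the brass coupling nut on the pump unit: turn it clockwise by hand until its pointer is at the single-line mark (finger-tight) and no further by hand, then use the big wrench lying on the bench to turn it on until the pointer is at the double-line mark, without overshooting. Then lay the wrench gently (set down, not dropped) on the tool shelf in the empty place of the row, on the dark silhouette, jaw the same way as its neighbours, leaving the other wrenches and the glassware where they are.

Things in the scene. Friction and masses are not known exactly. Their poses are not given: they have to be found in the camera images.
- pump_unit: Fixed white box 100 x 100 x 45 mm, dark panel on its -x side, with a post carrying a white dial disc (radius 52 mm, top 64 mm above the bench). Origin under the box's centre, on the nut's axis; z up. Radial black lines on the dial (radius 36 to 51 mm): a single line at 1.2 rad and a double line about 2.2 rad, clockwise from above, counted from the unit's +x axis.
- coupling (a joint): Turn of the nut about its vertical axis, rad, clockwise from above: angle of its dark pointer, counted from the pump unit's +x axis. Starts at -0.1 to 0.3; 1.2 = single-line mark (finger-tight), 2.2 = double-line mark (tight). No stop at the marks (thread ends at 2.9); friction of about 0.25 N m holds the nut where it is left. It neither rises nor sinks.
- hex_nut (a point): Brass hex of the captive nut: 30 mm across flats, 26 mm tall. Origin on its axis at the hex's underside, 67.5 mm above the bench; z up. Turns with the nut; +x is along the pointer. Flats face +y, -y and every 60 degrees; corners point along x. Under it a round flange, radius 25.5, 3 mm thick, pointer out to radius 37 mm. A fixed stub, radius 9, rises through it to 106 mm above the bench.
- nut_top (a point): Centre of the top face of the hex, on the nut's axis, 93.5 mm above the bench.
- wrench: Big open-ended wrench, about 0.18 kg, lying flat on the bench. Origin on its underside at the grip, x to the open jaw, z up. Black grip 100 x 18 x 12 mm (x -70 to +30), then a shank 16 mm wide, 8 thick. Centre of mass about 26 mm from the origin towards the jaw. Fits the nut with about 0.16 rad of play each way.
- wrench_jaw (a point): Centre of the wrench's jaw, 105 mm from the wrench's origin along its x, 4 mm above its underside. Jaw gap 32.4 mm wide (y), open to +x; 11 mm wide prongs end in round tips 17.5 mm beyond this point; the gap's bottom is 20 mm behind it. Head 54.4 mm wide, 8 mm thick.
- tool_shelf: Fixed low aluminium shelf block 250 x 250 mm, 25 mm high. Origin on the bench, 30 mm towards its -x side from its centre. Three places side by side, 70 mm apart along its y; a wrench there lies along the shelf's x.
- gap: Dark flat silhouette (0.8 mm) on the shelf top, marking the empty place of the row, any of the three: a strip for the grip, a round spot for the head. Origin on the shelf's top, 25 mm above the bench, where the wrench's origin belongs; x points where its jaw must point, z up.
- spare_a: Bystander: smaller open-ended wrench lying in another place on the shelf, 70 or 140 mm from the silhouette; head 38 mm wide, grip 16 mm wide. Origin under its grip, x to its jaw.
- spare_b: Bystander: the smallest open-ended wrench, lying in the third place on the shelf; head 33 mm wide, grip 15 mm wide. Origin under its grip, x to its jaw.
- bottle: Bystander: loose amber bottle, radius 26 mm, 100 mm tall, beyond the pump unit. Origin under its centre.
- beaker: Bystander: loose glass beaker, radius 30 mm, 70 mm tall, beyond the pump unit. Origin under its centre.
There are look-alikes about, which are no part of the job. Leave any green, purple or red look-alike of the wrench alone.

How it is judged:
By the outcome, as a careful person would: the job done as asked, in the order asked, and still so for the second after the job is handed in, with the robot touching nothing.
It also fails if it takes over 61 s, if anything falls off the work surface, if the arm or the gripper's body presses on something with over 40 N, if the wrist force passes 120 N, or if a joint passes its speed limit or range.

## Working session

There is one attempt and no reset: what is moved stays moved. The work goes in short steps, Python scripts to look and compute and a tool call to move; the robot and the scene stay as the last step left them, time stands still between calls to the robot, and variables do not carry over. Pictures are saved under pics/ and viewed, at most 10 in all, crops included, and the job is handed in when it is done.

Besides the shell and the picture viewer there is one more tool, called as a command line: name --argument value ..., lists and objects as JSON in quotes. move_arm: Moves the arm, as the interface text tells. Its arguments: {"type":"object","properties":{"targets":{"type":"string"},"gripper":{"type":"number"}},"required":["targets"]}

```bash
ls; mkdir -p pics; python3 - <<'E'
from station import *
import cv2,numpy as np
s=sense();print(s)
for n in("top","side"):
    c=capture(n);cv2.imwrite(f"pics/{n}0.png",c["image"]);print(n,c["fx"],c["fy"],c["cx"],c["cy"],c["world_from_camera"],[k for k in c])
c=capture("wrist");cv2.imwrite("pics/wrist0.png",c["image"]);print({k:v for k,v in c.items() if k!="image"})
E
```

```text
pics
{'time_s': 0.0, 'joints': array([ 8.64362913e+01,  2.20888207e+01,  3.78431367e-01, -2.97697953e-02,
       -6.84121408e+01, -1.48150970e+01]), 'joint_velocities': array([ 0.02422559, -0.01296218,  0.00027662, -0.03224587,  0.01324534,
       -0.06902477]), 'effort': array([-1.83362658e-04, -3.90673220e+01,  1.87403280e+01,  4.21989262e+00,
        1.08936671e-02, -1.92749039e-04]), 'tcp_pos': array([0.19686327, 0.59252979, 0.22146883]), 'ee_rot': array([[ 9.48932278e-01, -3.15479245e-01, -6.15126407e-04],
       [-3.15479835e-01, -9.48929948e-01, -2.10433971e-03],
       [ 8.01636352e-05,  2.19093586e-03, -9.99997597e-01]]), 'wrist_force': array([-0.26263905,  0.24010682,  0.16052062]), 'moment': array([-0.00226161, -0.05304547, -0.0021335 ]), 'gripper_force': 0.0, 'gripper_width': 0.9939205350640185}
top 380.15925867805646 380.15925867805646 320.53278017155543 200.19704957659624 [[ 0.02604637  0.98659086 -0.16112125  0.33890773]
 [-0.99959883  0.02749799  0.00678586  0.05024777]
 [ 0.01112538  0.16087987  0.98691129  1.20576492]
 [ 0.          0.          0.          1.       
[... 152 characters left out ...]
47313181 -0.45446323 -0.03614457]
 [-0.65599193  0.53573802 -0.53165719 -0.61820628]
 [-0.0080707   0.69937906  0.71470539  0.9662874 ]
 [ 0.          0.          0.          1.        ]] ['image', 'fx', 'fy', 'cx', 'cy', 'world_from_camera']
{'fx': 352.63285863486675, 'fy': 352.63285863486675, 'cx': 319.3516798242722, 'cy': 199.68609090080264, 'hand_eye': array([[ 1.59854222e-03,  9.55279535e-01,  2.95699940e-01,
         8.26110543e-02],
       [ 9.99998357e-01, -1.27424080e-03, -1.28942682e-03,
         1.23495006e-03],
       [-8.54970125e-04,  2.95701516e-01, -9.55280002e-01,
        -1.62145085e-01],
       [ 0.00000000e+00,  0.00000000e+00,  0.00000000e+00,
         1.00000000e+00]])}
```

View pics/top0.png

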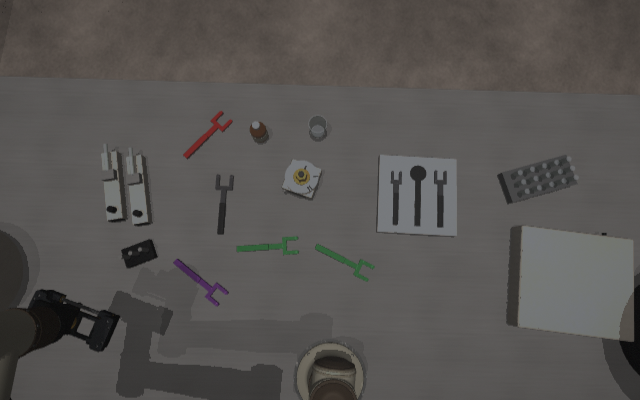

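View pics/side0.png

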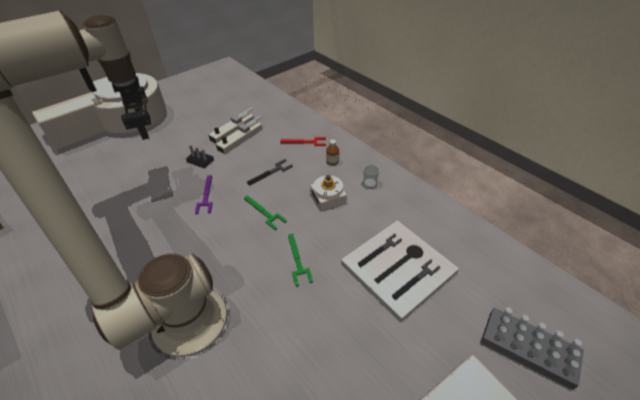

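The top view shows the big black wrench at (222,205) with its jaw up (+x). The pump is at (302,178), with the single and double lines to its right. The shelf is at (417,195), its silhouette in the middle place and the jaws up.

```bash
cat > h.py <<'E'
from station import *
import cv2,numpy as np
def cam(n):
    s=sense();c=capture(n)
    if n=="wrist":
        T=np.eye(4);T[:3,:3]=s["ee_rot"];T[:3,3]=s["tcp_pos"];c["world_from_camera"]=T@c["hand_eye"]
    return c
def ray(c,uv,z):
    uv=np.atleast_2d(np.asarray(uv,float));W=c["world_from_camera"]
    d=np.c_[(uv[:,0]-c["cx"])/c["fx"],-(uv[:,1]-c["cy"])/c["fy"],-np.ones(len(uv))]@W[:3,:3].T
    o=W[:3,3];return o+d*((z-o[2])/d[:,2])[:,None]
def proj(c,P):
    W=c["world_from_camera"];p=(np.atleast_2d(P)-W[:3,3])@W[:3,:3]
    return np.c_[c["cx"]+c["fx"]*p[:,0]/-p[:,2],c["cy"]-c["fy"]*p[:,1]/-p[:,2]]
def blobs(mask,amin):
    n,l,st,ce=cv2.connectedComponentsWithStats(mask.astype(np.uint8))
    return [(st[i],ce[i],l==i) for i in range(1,n) if st[i][4]>=amin]
E
python3 - <<'E'
from h import *
c=cam("top");im=c["image"];g=im.max(2)
roi=lambda m,x0,y0,x1,y1:np.pad(m[y0:y1,x0:x1],((y0,400-y1),(x0,640-x1)))
m=roi(g<60,205,165,245,245)
for st,ce,mk in blobs(m,60):
    r=cv2.minAreaRect(np.argwhere(mk)[:,::-1].astype(np.float32));print("wrench",st,ray(c,ce,.008),r,ray(c,cv2.boxPoints(r),.008))
m=roi(g<60,380,158,455,232)
for st,ce,mk in blobs(m,60):
    r=cv2.minAreaRect(np.argwhere(mk)[:,::-1].astype(np.float32));print("shelf",st,ray(c,ce,.03),r,ray(c,cv2.boxPoints(r),.026))
m=roi(g>120,370,150,465,240)
for st,ce,mk in blobs(m,1000):
    cn=cv2.findContours(mk.astype(np.uint8),0,2)[0][0];r=cv2.minAreaRect(cn);print("block",st,r[2],ray(c,cv2.boxPoints(r),.025))
hsv=cv2.cvtColor(im,cv2.COLOR_BGR2HSV)
m=roi((hsv[...,1]>120)&(g>80),280,155,325,200)
for st,ce,mk in blobs(m,10): print("nut",st,ray(c,ce,.08))
cv2.imwrite("pics/crop1.png",np.hstack([cv2.resize(im[150:205,275:330],(400,400),interpolation=2),cv2.resize(im[165:240,195:250],(400,400),interpolation=2)]))
E
```

```text
wrench [216 175  18  59 409] [[0.51516112 0.35361671 0.008     ]] ((224.5, 204.0), (58.0, 17.0), 90.0) [[0.60718984 0.38035219 0.008     ]
 [0.60875149 0.3258206  0.008     ]
 [0.42246335 0.31407108 0.008     ]
 [0.42103221 0.36727515 0.008     ]]
shelf [410 166  16  60 440] [[ 0.57442259 -0.26287884  0.03      ]] ((417.5, 195.5), (59.0, 15.0), 90.0) [[ 0.65032502 -0.24117056  0.026     ]
 [ 0.6517168  -0.2893037   0.026     ]
 [ 0.46219367 -0.28584094  0.026     ]
 [ 0.46092045 -0.23891742  0.026     ]]
shelf [434 171  12  56 305] [[ 0.54679128 -0.33272313  0.03      ]] ((439.5, 198.5), (55.0, 11.0), 90.0) [[ 0.63610711 -0.31784111  0.026     ]
 [ 0.63712142 -0.35310852  0.026     ]
 [ 0.46076021 -0.34838623  0.026     ]
 [ 0.45982672 -0.31394574  0.026     ]]
shelf [391 172  11  53 264] [[ 0.54419778 -0.19210067  0.03      ]] ((396.0, 198.0), (52.0, 10.0), 90.0) [[ 0.62887398 -0.1801891   0.026     ]
 [ 0.62979229 -0.21215257  0.026     ]
 [ 0.46328691 -0.21080845  0.026     ]
 [ 0.46243789 -0.17955235  0.026     ]]
block [ 378  155   79   80 4449] 2.2906100749969482 [[ 0.43850981 -0.13586659  0.025     ]
 [ 0.68458633 -0.14518479  0.025     ]
 [ 0.68152723 -0.39954818  0.025     ]
 [ 0.43531    -0.381949    0.025     ]]
nut [294 169  16  15  85] [[0.59460744 0.10408725 0.08      ]]
```

View pics/crop1.png

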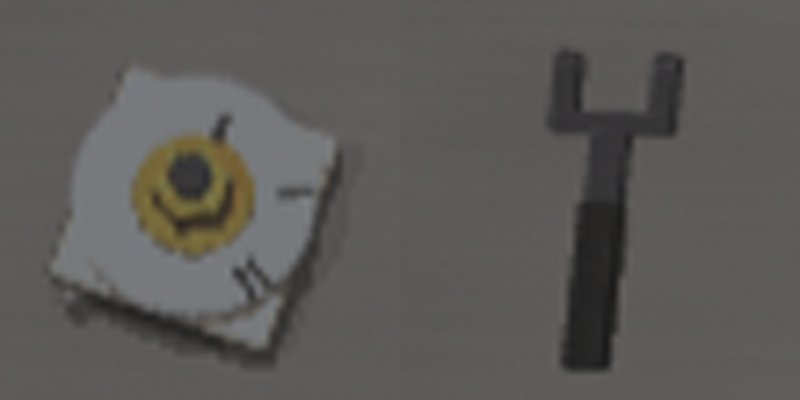

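move_arm --targets "0.4 -0.5 0 0;0.8 -1 0 0;0.8 -1 0 0;0.8 -1 0 0;0.8 -1 0 0;0.8 -1 0 0;0.8 -1 0 0;0.8 -1 0 0;0.8 -1 0 0;0.8 -1 0 0"

```text
time_s: 1.03
tcp_pos: [0.3877, 0.3534, 0.2226]
ee_rot: [[0.949, -0.315, -0.0], [-0.315, -0.949, -0.0], [-0.0, 0.0, -1.0]]
wrist_force: [0.1, 1.1, -0.1]
gripper_width: 1.003
gripper_force: 0.0
```

move_arm --targets "0.8 -1 0 0;0.8 -1 0 0;0.8 -1 0 0;0.8 -1 0 0;0.8 -1 0 0;0.8 -1 0 0;0.8 -1 0 0;0.8 -1 0 0;0.8 -1 0 0;0.5 -0.6 0 0"

```text
time_s: 1.87
tcp_pos: [0.5805, 0.1125, 0.2224]
ee_rot: [[0.948, -0.318, -0.0], [-0.318, -0.948, -0.001], [-0.0, 0.001, -1.0]]
wrist_force: [-0.3, 0.2, -0.1]
gripper_width: 0.998
gripper_force: 0.0
```

move_arm --targets "0.4 -0.4 0 0;0.2 -0.1 0 0;0 0 0 0;0 0 0 0"

```text
time_s: 2.2
tcp_pos: [0.5941, 0.1035, 0.2224]
ee_rot: [[0.949, -0.315, -0.001], [-0.315, -0.949, 0.0], [-0.001, 0.0, -1.0]]
wrist_force: [0.4, 0.1, -0.9]
gripper_width: 1.001
gripper_force: 0.0
```

```bash
python3 - <<'E'
from h import *
c=cam("wrist");s=sense();print(s["tcp_pos"],np.degrees(np.arctan2(s["ee_rot"][1,0],s["ee_rot"][0,0])))
print(proj(c,[[.595,.104,.0935]]));cv2.imwrite("pics/w1.png",c["image"])
E
```

```text
[0.59396433 0.10383197 0.22252478] -18.324386252957108
[[316.58317198 190.50835222]]
```

View pics/w1.png

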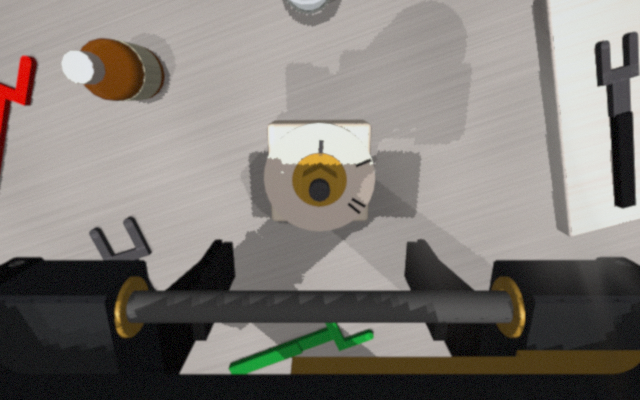

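The wrist view shows the stub top at (319,190), the pointer at (321,147), the single line at (363,162) and the double line at (356,206).

```bash
cat >> h.py <<'E'
def dial(c,thr=75,show=True):
    """dark blobs around the nut: stub top (z .106), pointer (.066), lines (.064)"""
    im=c["image"];g=im.max(2);u,v=proj(c,[[.595,.104,.08]])[0].astype(int);R=62
    m=np.zeros(g.shape,bool);m[v-R:v+R,u-R:u+R]=g[v-R:v+R,u-R:u+R]<thr
    out=[]
    for st,ce,mk in blobs(m,8):
        if show:
            p=ray(c,np.argwhere(mk)[:,::-1],.064)[:,:2];q=p.mean(0);w,V=np.linalg.eigh(np.cov(p.T))
            print(st,ce.round(1),"z64",q.round(4),"axis",np.degrees(np.arctan2(V[1,1],V[0,1])).round(1),"len",np.sqrt(w*12).round(4),"z106",ray(c,ce,.106)[0,:2].round(4))
E
python3 - <<'E'
from h import *
c=cam("wrist");dial(c);
hsv=cv2.cvtColor(c["image"],cv2.COLOR_BGR2HSV);m=np.zeros((400,640),bool);m[130:230,270:380]=((hsv[...,1]>130)&(c["image"].max(2)>60))[130:230,270:380]
for st,ce,mk in blobs(m,200):
    h=cv2.convexHull(np.argwhere(mk)[:,::-1].astype(np.int32));e=cv2.fitEllipse(h);print("brass",st,ce,e,ray(c,e[0],.0675))
E
```

```text
[357 160  13   6  18] [362.8 162.5] z64 [0.5991 0.0582] axis 94.6 len [0.0013 0.0125] z106 [0.6087 0.0606]
[309 178  21  23 383] [319.3 188.9] z64 [0.5877 0.1042] axis 158.3 len [0.0172 0.0197] z106 [0.5988 0.1006]
[353 198  12   9  26] [358.6 202. ] z64 [0.5637 0.0727] axis -140.9 len [0.0018 0.0138] z106 [0.5779 0.0732]
[349 203  11  10  28] [354.  207.5] z64 [0.5597 0.0784] axis -149.7 len [0.0019 0.0145] z106 [0.5744 0.0782]
brass [ 293  153   54   53 1823] [319.38837082 176.96873286] ((319.405029296875, 178.98670959472656), (52.21515655517578, 53.28364944458008), 87.61983489990234) [[0.5976236  0.10085441 0.0675    ]]
```

```bash
python3 - <<'E'
from h import *
c=cam("wrist");g=c["image"].max(2);print(g[136:158,314:328])
p=ray(c,[[321,141],[320.6,150]],.0665)[:,:2]-[.598,.101];print(p,np.degrees(np.arctan2(p[:,1],p[:,0])))
E
```

```text
[[232 233 234 232 233 233 232 233 232 233 232 233 233 232]
 [233 232 233 232 232 232 232 232 232 234 233 234 234 232]
 [232 232 233 232 231 227 223 226 224 224 226 231 233 232]
 [232 233 232 232 227 204 177 175 172 171 198 227 232 234]
 [232 232 233 231 227 189 134 110 111 127 181 225 232 231]
 [231 233 231 232 224 185 121  89  91 127 190 226 233 233]
 [234 233 232 231 224 180 112  86  93 135 202 227 232 233]
 [233 233 233 230 218 164 105  83  92 136 205 229 232 232]
 [231 233 232 232 215 158 100  84  93 148 216 232 232 233]
 [233 232 232 231 219 161 102  87  93 148 213 231 234 232]
 [233 232 232 230 220 162 103  86  85 129 193 227 232 232]
 [233 232 234 230 218 159 103  83  89 125 187 225 231 232]
 [233 232 233 229 211 146  94  85  96 146 208 231 231 232]
 [234 232 233 231 211 137  90  83 101 159 222 231 232 232]
 [231 232 231 230 212 136  86  85 101 158 222 232 232 233]
 [227 224 225 221 200 140  95  92 100 152 211 225 227 231]
 [207 197 195 195 177 143 131 133 130 153 185 191 198 218]
 [197 207 207 206 196 184 185 187 187 193 198 193 189 188]
 [212 220 220 219 214 206 206 203 197 205 216 213 211 203]
 [220 223 222 222 218 215 217 211 205 204 219 220 221 220]
 [221 222 223 221 218 221 221 217 214 215 219 220 221 222]
 [220 222 220 221 221 220 220 221 219 221 221 219 223 222]]
[[ 0.03222171 -0.01216626]
 [ 0.02462549 -0.00929872]] [-20.6855112  -20.68681899]
```

move_arm --targets "0.16 -0.11 -0.5 -0.5;0 0 -1 0;0 0 -1 0;0 0 -1 0;0 0 -1 0;0 0 -1 0;0 0 -0.48 0;0 0 0 0;0 0 0 0"

```text
time_s: 3.1
tcp_pos: [0.5983, 0.101, 0.073]
ee_rot: [[0.935, -0.355, -0.001], [-0.355, -0.935, -0.001], [-0.0, 0.001, -1.0]]
wrist_force: [0.3, -0.8, 0.1]
gripper_width: 1.002
gripper_force: 0.0
```

move_arm --targets "0 0 0 0;0 0 0 0;0 0 0 0;0 0 0 0;0 0 0 0;0 0 0 0;0 0 0 0" --gripper 0

```text
time_s: 3.68
tcp_pos: [0.5986, 0.1003, 0.0732]
ee_rot: [[0.934, -0.357, 0.0], [-0.357, -0.934, 0.0], [0.0, -0.0, -1.0]]
wrist_force: [-0.1, -1.1, 0.8]
gripper_width: 0.555
gripper_force: 0.0
```

move_arm --targets "0 0 0 0;0 0 0 0;0 0 0 0;0 0 0 0;0 0 0 0;0 0 0 0;0 0 0 0"

```text
time_s: 4.27
tcp_pos: [0.5992, 0.1019, 0.073]
ee_rot: [[0.935, -0.356, 0.002], [-0.356, -0.935, 0.002], [0.001, -0.002, -1.0]]
wrist_force: [0.6, 5.2, -1.4]
gripper_width: 0.342
gripper_force: 30.0
```

move_arm --targets "0 0 0 -0.5;0 0 0 -1;0 0 0 -1;0 0 0 -1;0 0 0 -1;0 0 0 -1;0 0 0 -1;0 0 0 -1;0 0 0 -1;0 0 0 -1"

```text
time_s: 5.1
tcp_pos: [0.5975, 0.1002, 0.073]
ee_rot: [[0.365, -0.931, -0.002], [-0.931, -0.365, -0.001], [-0.0, 0.002, -1.0]]
wrist_force: [-2.3, 0.9, 1.9]
gripper_width: 0.346
gripper_force: 30.0
```

move_arm --targets "0 0 0 -1;0 0 0 -1;0 0 0 -0.7;0 0 0 -0.5;0 0 0 0;0 0 0 0"

```text
time_s: 5.6
tcp_pos: [0.5967, 0.1, 0.073]
ee_rot: [[0.098, -0.995, -0.004], [-0.995, -0.098, -0.001], [0.001, 0.004, -1.0]]
wrist_force: [-4.9, 1.8, 3.7]
gripper_width: 0.346
gripper_force: 30.0
```

```bash
python3 - <<'E'
from h import *
c=cam("wrist");s=sense();print(s["tcp_pos"],np.degrees(np.arctan2(s["ee_rot"][1,0],s["ee_rot"][0,0])),s["wrist_force"],s["joints"])
u,v=proj(c,[[.598,.101,.0665]])[0].astype(int);print(u,v)
cv2.imwrite("pics/w2.png",cv2.resize(c["image"][max(v-100,0):v+60,u-100:u+100],(800,600*0+640) if 0 else (750,600),interpolation=2))
E
```

```text
[0.59671401 0.09999412 0.07298822] -84.40554655691132 [-5.39851691  1.623304    4.62678834] [ 24.80207094  28.31646724 -12.97156507  -0.0640509  -48.92854667
 -19.16549413]
316 257
```

View pics/w2.png

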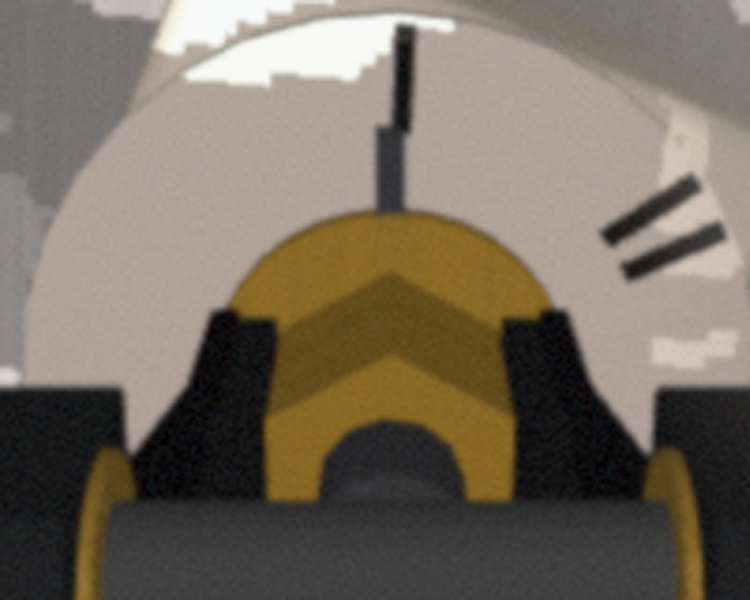

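The close-up shows the pointer at crop (390,170) and the single line at (403,80), so the pointer is still a few degrees short.

```bash
cat >> h.py <<'E'
def vert(c,u0,u1,rows,thr):  # subpixel darkness centroid along rows
    g=c["image"].max(2).astype(float);out=[]
    for r in rows:
        w=np.clip(thr-g[r,u0:u1],0,None)
        if w.sum()>0: out.append([(w*np.arange(u0,u1)).sum()/w.sum(),r])
    return np.array(out)
E
python3 - <<'E'
from h import *
c=cam("wrist");s=sense()
P=ray(c,vert(c,314,328,range(194,212),110),.0665)[:,:2];L=ray(c,vert(c,316,332,range(166,189),110),.064)[:,:2]
def d(A): w,V=np.linalg.eigh(np.cov(A.T));v=V[:,1];v=v*np.sign((A[0]-A[-1])@v);return np.degrees(np.arctan2(v[1],v[0])),A.mean(0)
print(d(P),d(L))
D=ray(c,[[216+650/3.75,157+212/3.75],[216+676/3.75,157+250/3.75]],.064)[:,:2];print(D)
print(P[0],L[-1])
for C in ([.5967,.1000],[.598,.101],[.5975,.1005]):
    a=lambda q:np.degrees(np.arctan2(*(q-C)[::-1]));print(C,a(P.mean(0)),a(L.mean(0)),a(D.mean(0)))
E
```

```text
(np.float64(-84.32913630317209), array([0.59957984, 0.07045592])) (np.float64(-86.48896538698709), array([0.59904921, 0.05781346]))
[[0.56318634 0.0736361 ]
 [0.5587229  0.07879928]]
[0.59999865 0.06601938] [0.59870154 0.0634657 ]
[0.5967, 0.1] -84.43262819314752 -86.8127001894006 -146.363168242564
[0.598, 0.101] -87.0391184731545 -88.60827719888836 -146.21859898913075
[0.5975, 0.1005] -86.0399495425682 -87.92148855758681 -146.39824119579535
```

move_arm --targets "0 0 0 -0.25;0 0 0 -0.22;0 0 0 0;0 0 0 0;0 0 0 0"

```text
time_s: 6.12
tcp_pos: [0.5966, 0.1, 0.073]
ee_rot: [[0.057, -0.998, -0.004], [-0.998, -0.057, -0.001], [0.001, 0.004, -1.0]]
wrist_force: [-5.6, 1.9, 3.6]
gripper_width: 0.341
gripper_force: 30.0
```

```bash
cat > chk.py <<'E'
from h import *
c=cam("wrist");s=sense();t=s["tcp_pos"][:2];print(t,np.degrees(np.arctan2(s["ee_rot"][1,0],s["ee_rot"][0,0])))
P=ray(c,vert(c,312,328,range(194,212),110),.0665)[:,:2];L=ray(c,vert(c,314,332,range(166,189),110),.064)[:,:2]
def d(A): w,V=np.linalg.eigh(np.cov(A.T));v=V[:,1];v=v*np.sign((A[0]-A[-1])@v);return np.degrees(np.arctan2(v[1],v[0])),A.mean(0)
print(d(P),d(L))
for C in (t,[.598,.101]):
    a=lambda q:np.degrees(np.arctan2(*(q-C)[::-1]));print(C,a(P.mean(0)),a(L.mean(0)))
E
python3 chk.py
```

```text
[0.59656842 0.09997956] -86.705279859727
(np.float64(-86.72960926526433), array([0.59850166, 0.07036611])) (np.float64(-87.25240918338122), array([0.59903535, 0.05784646]))
[0.59656842 0.09997956] -86.26487288709238 -86.64910015308448
[0.598, 0.101] -89.06180068368451 -88.62560733626592
```

move_arm --targets "0 0 0 0;0 0 0 0;0 0 0 0;0 0 0 0;0 0 0 0;0 0 0 0;0 0 0 0;0 0 0.3 0;0 0 0.7 0;0 0 1 0" --gripper 87

```text
time_s: 7.0
tcp_pos: [0.5971, 0.0998, 0.1219]
ee_rot: [[0.057, -0.998, -0.005], [-0.998, -0.057, -0.002], [0.001, 0.005, -1.0]]
wrist_force: [1.0, 0.2, -0.2]
gripper_width: 0.97
gripper_force: 0.0
```

move_arm --targets "0 0 1 0;0 0 1 0;0 0 1 0;0 0 0.6 0;0 0 0 0;0 0 0 0"

```text
time_s: 7.5
tcp_pos: [0.5988, 0.1005, 0.2144]
ee_rot: [[0.057, -0.998, 0.002], [-0.998, -0.057, 0.001], [-0.001, -0.002, -1.0]]
wrist_force: [0.1, 0.2, -0.6]
gripper_width: 1.003
gripper_force: 0.0
```

```bash
python3 - <<'E'
from h import *
c=cam("wrist");s=sense();print(s["tcp_pos"],np.degrees(np.arctan2(s["ee_rot"][1,0],s["ee_rot"][0,0])));dial(c,90)
u,v=proj(c,[[.598,.101,.0665]])[0].astype(int)
cv2.imwrite("pics/w3.png",cv2.resize(c["image"][v-75:v+45,u-80:u+80],(800,600),interpolation=2));print(u,v)
hsv=cv2.cvtColor(c["image"],cv2.COLOR_BGR2HSV);m=np.zeros((400,640),bool);m[v-50:v+50,u-60:u+60]=((hsv[...,1]>130)&(c["image"].max(2)>60))[v-50:v+50,u-60:u+60]
for st,ce,mk in blobs(m,200):
    h=cv2.convexHull(np.argwhere(mk)[:,::-1].astype(np.int32));e=cv2.fitEllipse(h);print("brass",st,ce,e,ray(c,e[0],.0675))
E
```

```text
[0.59806681 0.10034002 0.21289098] -86.74350326014007
[321 132   4  30  86] [322.9 147.9] z64 [0.5983 0.066 ] axis 93.1 len [0.0027 0.0249] z106 [0.599  0.0594]
[355 153  14  11  40] [361.4 158. ] z64 [0.5634 0.0729] axis -139.2 len [0.0023 0.0138] z106 [0.5687 0.0654]
[359 161  14   8  38] [365.2 164.4] z64 [0.5595 0.0786] axis -148.1 len [0.0024 0.0134] z106 [0.5653 0.0703]
[307 171  32  12 109] [322.3 176.4] z64 [0.5973 0.0919] axis -175.4 len [0.009  0.0287] z106 [0.5981 0.0818]
[313 186  22  24 421] [323.  197.3] z64 [0.5954 0.1117] axis 94.7 len [0.0177 0.0204] z106 [0.5965 0.099 ]
320 186
brass [ 296  160   54   54 1859] [322.62130178 183.91823561] ((322.71551513671875, 186.26055908203125), (52.980873107910156, 54.06196594238281), 96.78250885009766) [[0.59643235 0.10018173 0.0675    ]]
```

View pics/w3.png

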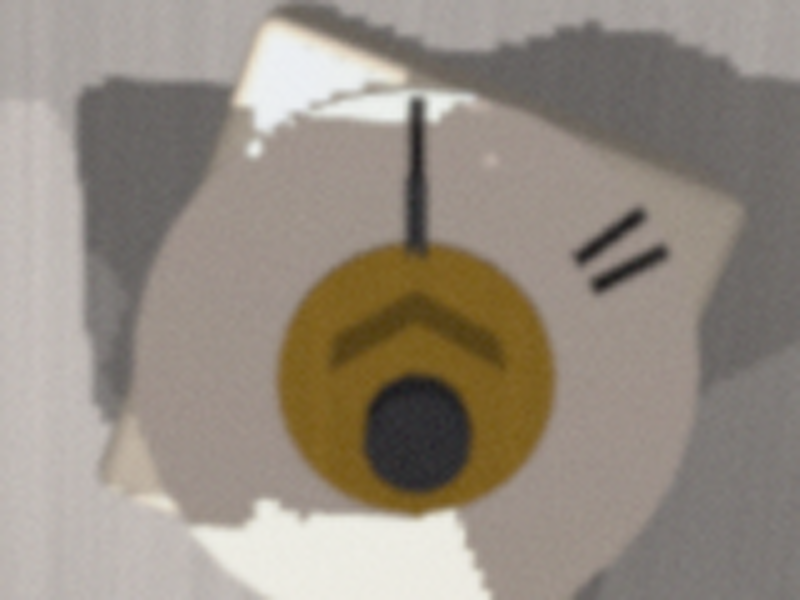

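The pointer sits exactly on the single line, at (417,100–250) in the crop.

move_arm --targets "-0.1 0.3 0 0.7;-0.23 0.6 0 1;-0.23 0.6 0 1;-0.23 0.6 0 1;-0.23 0.6 0 1;-0.23 0.6 0 1;-0.23 0.6 0 1;-0.23 0.6 0 1;-0.23 0.6 0 1;-0.23 0.6 0 1"

```text
time_s: 8.38
tcp_pos: [0.5432, 0.2431, 0.2112]
ee_rot: [[0.788, -0.616, -0.003], [-0.616, -0.788, -0.002], [-0.001, 0.003, -1.0]]
wrist_force: [0.7, -0.2, 0.1]
gripper_width: 0.998
gripper_force: 0.0
```

move_arm --targets "-0.23 0.6 0 1;-0.23 0.6 0 1;-0.23 0.6 0 1;-0.23 0.6 0 1;-0.23 0.6 0 1;-0.23 0.6 0 1;-0.22 0.6 0 1;-0.1 0.3 0 0;0 0 0 0;0 0 0 0"

```text
time_s: 9.22
tcp_pos: [0.5014, 0.355, 0.212]
ee_rot: [[0.998, -0.058, -0.001], [-0.058, -0.998, -0.002], [-0.001, 0.002, -1.0]]
wrist_force: [-0.2, -0.5, -0.5]
gripper_width: 0.996
gripper_force: 0.0
```

```bash
cat >> h.py <<'E'
def yaw(s): return np.degrees(np.arctan2(s["ee_rot"][1,0],s["ee_rot"][0,0]))
E
python3 - <<'E'
from h import *
c=cam("wrist");s=sense();print(s["tcp_pos"],yaw(s))
im=c["image"];cv2.imwrite("pics/w4.png",im);g=im.max(2)
for st,ce,mk in blobs(g<80,150):print(st,ce)
E
```

```text
[0.50168031 0.35465521 0.21231522] -3.326762061986817
[606  51  28  23 295] [621.10169492  63.83389831]
[ 26  91  28  34 448] [ 39.67410714 106.96875   ]
[ 312  155   20   90 1511] [321.68630046 199.65188617]
[  0 204  12  19 162] [  4.4382716 213.5      ]
[ 56 209  35  25 556] [ 73.14568345 221.02877698]
[    0   240   640   160 64342] [306.23572472 330.80530602]
```

View pics/w4.png

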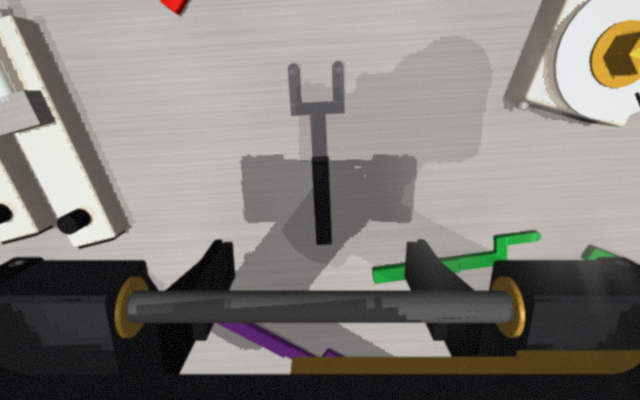

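The wrench grip is at (322,200), spanning rows 155–245. The prong tips are at (294,65) and (337,63).

```bash
python3 - <<'E'
from h import *
c=cam("wrist");s=sense();g=c["image"].max(2)
m=np.zeros(g.shape,bool);m[150:250,300:345]=(g<50)[150:250,300:345]
for st,ce,mk in blobs(m,300):
    P=ray(c,np.argwhere(mk)[:,::-1],.012)[:,:2];w,V=np.linalg.eigh(np.cov(P.T));v=V[:,1]*np.sign(V[0,1]);q=(P-P.mean(0))@v;n=np.array([-v[1],v[0]]);r=(P-P.mean(0))@n
    print(st,P.mean(0),np.degrees(np.arctan2(v[1],v[0])),q.min(),q.max(),r.min(),r.max())
    O=P.mean(0)+v*((q.min()+q.max())/2+.02);print("origin",O,"grasp +18",O+v*.018)
T=ray(c,[[294,66],[337.5,64],[292,112],[342,110]],.006)[:,:2];print(T,T[:2].mean(0),O+v*.1175)
E
```

```text
[ 312  157   19   88 1344] [0.47015306 0.35210087] -0.5752276491138507 -0.051038639538615205 0.0475093182865733 -0.008341776793008862 0.008442815416028846
origin [0.48838748 0.3519178 ] grasp +18 [0.50638657 0.35173709]
[[0.60767623 0.37127306]
 [0.6071106  0.32869641]
 [0.56416175 0.37670127]
 [0.56325893 0.3259363 ]] [0.60739342 0.34998474] [0.60588156 0.35073817]
```

move_arm --targets "0.21 -0.13 -0.6 0.5;0 0 -1 0;0 0 -1 0;0 0 -1 0;0 0 -1 0;0 0 -1 0;0 0 -1 0;0 0 -0.8 0;0 0 -0.5 0;0 0 -0.42 0"

```text
time_s: 10.15
tcp_pos: [0.507, 0.3506, 0.0035]
ee_rot: [[1.0, -0.015, -0.001], [-0.015, -1.0, -0.002], [-0.001, 0.002, -1.0]]
wrist_force: [0.3, -0.4, 1.3]
gripper_width: 0.999
gripper_force: 0.0
```

move_arm --targets "0 0 0 0;0 0 0 0;0 0 0 0;0 0 0 0;0 0 0 0;0 0 0 0;0 0 0 0;0 0 0 0;0 0 0 0;0 0 0 0" --gripper 0

```text
time_s: 10.98
tcp_pos: [0.507, 0.3521, 0.0051]
ee_rot: [[1.0, -0.013, 0.0], [-0.013, -1.0, -0.0], [0.0, 0.0, -1.0]]
wrist_force: [0.2, -0.3, 0.9]
gripper_width: 0.324
gripper_force: 0.0
```

move_arm --targets "0 0 0 0;0 0 0 0;0 0 0 0;0 0 0 0;0 0 0 0;0 0 0 0"

```text
time_s: 11.48
tcp_pos: [0.5071, 0.3523, 0.0051]
ee_rot: [[1.0, -0.013, 0.0], [-0.013, -1.0, 0.0], [0.0, -0.0, -1.0]]
wrist_force: [-0.3, 0.5, -0.6]
gripper_width: 0.202
gripper_force: 30.0
```

move_arm --targets "0 0 0.3 0;0 0 0.6 0;0 0 0.8 0;0 0 0.8 0;0 0 0.8 0;0 0 0.8 0;0 0 0.8 0;0 0 0.6 0;0 0 0.3 0;-0.04 -0.3 0 0.3"

```text
time_s: 12.32
tcp_pos: [0.5069, 0.3459, 0.1523]
ee_rot: [[1.0, 0.015, 0.003], [0.015, -1.0, 0.003], [0.003, -0.003, -1.0]]
wrist_force: [0.8, -0.5, -1.7]
gripper_width: 0.2
gripper_force: 30.0
```

move_arm --targets "-0.06 -0.7 0 0.4;-0.06 -0.9 0 0.46;-0.07 -0.9 0 0.46;-0.07 -0.9 0 0.46;-0.07 -0.9 0 0.46;-0.07 -0.9 0 0.46;-0.07 -0.9 0 0.46;-0.07 -0.9 0 0.46;-0.07 -0.9 0 0.46;-0.07 -0.9 0 0.46"

```text
time_s: 13.15
tcp_pos: [0.488, 0.1231, 0.1495]
ee_rot: [[0.917, 0.4, -0.002], [0.4, -0.917, -0.001], [-0.002, -0.0, -1.0]]
wrist_force: [-0.5, -0.8, -2.1]
gripper_width: 0.198
gripper_force: 30.0
```

move_arm --targets "-0.07 -0.9 0 0.46;-0.07 -0.9 0 0.46;-0.07 -0.9 0 0.46;-0.07 -0.8 0 0.46;-0.07 -0.4 0 0.3;0 -0.06 0 0.2;0 0 0 0;0 0 0 0"

```text
time_s: 13.82
tcp_pos: [0.4803, 0.0259, 0.1499]
ee_rot: [[0.818, 0.576, -0.0], [0.576, -0.818, 0.0], [-0.0, -0.0, -1.0]]
wrist_force: [0.3, 0.1, -1.6]
gripper_width: 0.199
gripper_force: 30.0
```

```bash
python3 - <<'E'
from h import *
c=cam("wrist");s=sense();print(s["tcp_pos"],yaw(s),s["gripper_width"])
im=c["image"];cv2.imwrite("pics/w5.png",im)
E
```

```text
[0.4803618  0.02614034 0.14996285] 35.17206296222747 0.20412691521976384
```

View pics/w5.png

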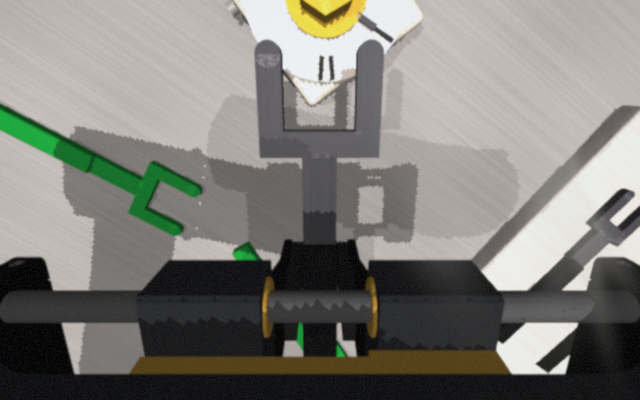

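The wrench's gap is centred at column 319 with its bottom at row 130. The nut lies straight ahead, its pointer at (375,25).

move_arm --targets "0.05 0 -0.5 -0.43;0 0 -0.9 0;0 0 -0.8 0;0 0 -0.48 0;0 0 0 0;0 0 0 0;0 0 0 0"

```text
time_s: 14.45
tcp_pos: [0.4825, 0.0263, 0.0839]
ee_rot: [[0.838, 0.546, 0.002], [0.546, -0.838, 0.0], [0.002, 0.001, -1.0]]
wrist_force: [0.1, -0.2, -1.4]
gripper_width: 0.205
gripper_force: 30.0
```

```bash
python3 - <<'E'
from h import *
c=cam("wrist");s=sense();print(s["tcp_pos"],yaw(s),s["gripper_width"])
im=c["image"];cv2.imwrite("pics/w6.png",im[0:240,160:480].repeat(2,0).repeat(2,1))
E
```

```text
[0.48257556 0.02625114 0.08410018] 33.06387332016742 0.2022092960565618
```

View pics/w6.png

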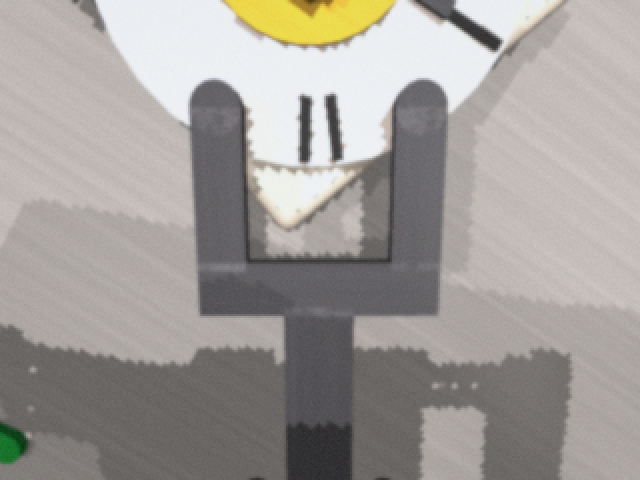

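The jaw gap runs from 246 to 392 in the crop. The flange is centred at about 311, so the nut is 1–2 mm left of the jaw axis.

```bash
python3 - <<'E'
from h import *
from scipy.optimize import least_squares
c=cam("wrist");s=sense();im=c["image"];hsv=cv2.cvtColor(im,cv2.COLOR_BGR2HSV);R=s["ee_rot"];t=s["tcp_pos"]
loc=lambda P:(P-t)@R
m=(hsv[...,1]>130)&(im.max(2)>120);pts=[]
for r in range(0,16):
    u=np.flatnonzero(m[r,230:390])+230;pts+= [[u[0]-.5,r],[u[-1]+.5,r]]
L=loc(ray(c,pts,.0665))[:,:2]
f=least_squares(lambda p:np.hypot(*(L-p).T)-.0255,[.137,0]);print("nut in tool xy",f.x,np.abs(f.fun).max())
g=im.max(2).astype(float)
for r in (70,90,110,120):
    d=np.diff(cv2.GaussianBlur(g,(3,3),0)[r,240:400]);row=g[r,240:400]
    k=np.flatnonzero(row<115)+240; l=k[(k<300)].max()+.5; rr=k[k>340].min()-.5
    print(r,l,rr,loc(ray(c,[[l,r],[rr,r]],t[2]-.005+.0045))[:,:2])
col=g[100:160,320];print("bottom",col[25:40])
p=loc(ray(c,[[160+425/2,5/2],[160+497/2,44/2]],.0652));print("pointer ang tool",np.degrees(np.arctan2(*(p[1]-p[0])[[1,0]])))
E
```

```text
nut in tool xy [ 0.13699104 -0.0008658 ] 0.0003142330871319897
70 282.5 355.5 [[ 0.08984005 -0.01452227]
 [ 0.08990174  0.01715111]]
90 283.5 340.5 [[ 0.08155651 -0.01432188]
 [ 0.08160201  0.01080171]]
110 284.5 353.5 [[ 0.07300411 -0.01411498]
 [ 0.07305573  0.01679438]]
120 288.5 340.5 [[ 0.06862548 -0.01242907]
 [ 0.06866301  0.0110539 ]]
bottom [174. 163. 142. 113.  85.  60.  76.  96. 102.  99. 102. 102. 103. 104.
 102.]
pointer ang tool 115.18914268865151
```

move_arm --targets "-0.04 0.07 0 0;0.17 0.11 0 0;0.17 0.11 0 0;0.17 0.11 0 0;0 0 0 0;0 0 0 0"

```text
time_s: 15.05
tcp_pos: [0.4936, 0.0358, 0.083]
ee_rot: [[0.838, 0.545, -0.0], [0.545, -0.838, 0.0], [-0.0, -0.0, -1.0]]
wrist_force: [-0.9, 0.7, -1.7]
gripper_width: 0.206
gripper_force: 30.0
```

```bash
python3 - <<'E'
from h import *
from scipy.optimize import least_squares
c=cam("wrist");s=sense();im=c["image"];hsv=cv2.cvtColor(im,cv2.COLOR_BGR2HSV);R=s["ee_rot"];t=s["tcp_pos"];print(t,yaw(s))
loc=lambda P:(P-t)@R
m=(hsv[...,1]>130)&(im.max(2)>120);pts=[]
for r in range(0,36,2):
    u=np.flatnonzero(m[r,230:390])+230;pts+= [[u[0]-.5,r],[u[-1]+.5,r]]
L=loc(ray(c,pts,.0665))[:,:2]
f=least_squares(lambda p:np.hypot(*(L-p).T)-.0255,[.12,0],loss="soft_l1",f_scale=3e-4);print("nut in tool xy",f.x,np.abs(f.fun).max())
cv2.imwrite("pics/w7.png",im[0:200,180:460].repeat(2,0).repeat(2,1))
E
```

```text
[0.49324685 0.03566452 0.08288505] 33.02078192652189
nut in tool xy [0.12337985 0.00111848] 0.0017508656148695796
```

View pics/w7.png

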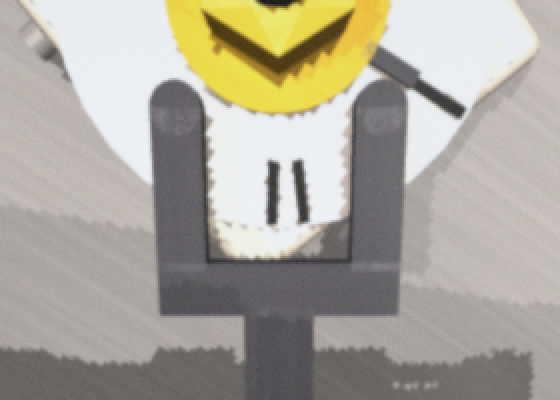

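The hex corner at (280,70) is centred in the jaw gap, 205–352. I'll slide in.

move_arm --targets "0.16 0.105 0 0;0.16 0.105 0 0;0.16 0.105 0 0;0.16 0.105 0 0;0.16 0.105 0 0;0.16 0.105 0 0;0.16 0.105 0 0;0.09 0.05 0 0;0 0 0 0;0 0 0 0"

```text
time_s: 15.93
tcp_pos: [0.5235, 0.0552, 0.0829]
ee_rot: [[0.839, 0.545, -0.0], [0.545, -0.839, -0.0], [-0.0, -0.0, -1.0]]
wrist_force: [0.1, 0.0, -2.3]
gripper_width: 0.205
gripper_force: 30.0
```

```bash
python3 - <<'E'
from h import *
from scipy.optimize import least_squares
c=cam("wrist");s=sense();im=c["image"];hsv=cv2.cvtColor(im,cv2.COLOR_BGR2HSV);R=s["ee_rot"];t=s["tcp_pos"];print(t,yaw(s),s["wrist_force"],s["moment"])
cv2.imwrite("pics/w8.png",im[0:240,160:480].repeat(2,0).repeat(2,1))
E
```

```text
[0.52330965 0.0551418  0.08292389] 33.01323853052431 [-0.12960616  0.15267569 -2.33996346] [-0.06884293 -0.02659821 -0.03874306]
```

View pics/w8.png

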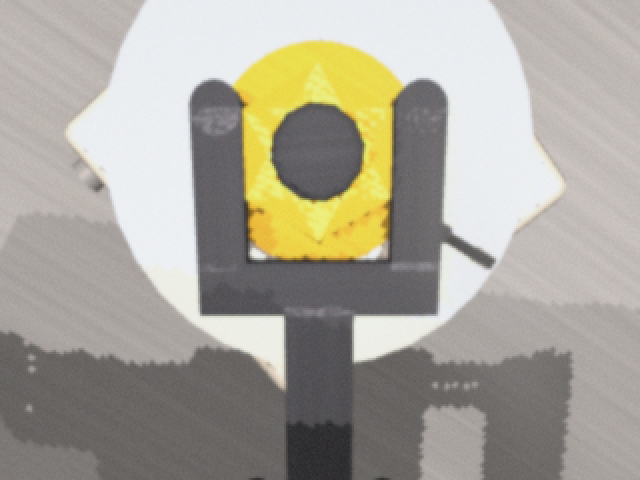

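The jaw is seated around the hex with no contact force. Next I'll work out the arc moves about the nut axis.

```bash
python3 - <<'E'
from h import *
N=np.array([.5969,.1016]);t=sense()["tcp_pos"][:2];r=t-N;print(np.hypot(*r))
for k in range(0,23):
    f=lambda a:np.array([[np.cos(a),np.sin(a)],[-np.sin(a),np.cos(a)]])@r
    d=(f(np.radians(3*(k+1)))-f(np.radians(3*k)))/.025;print(k,d.round(3),end="; ")
E
```

```text
0.08702817326234712
0 [-0.093  0.157]; 1 [-0.085  0.161]; 2 [-0.076  0.165]; 3 [-0.068  0.169]; 4 [-0.059  0.173]; 5 [-0.05   0.175]; 6 [-0.04   0.178]; 7 [-0.031  0.18 ]; 8 [-0.021  0.181]; 9 [-0.012  0.182]; 10 [-0.002  0.182]; 11 [0.007 0.182]; 12 [0.017 0.181]; 13 [0.026 0.18 ]; 14 [0.036 0.179]; 15 [0.045 0.177]; 16 [0.054 0.174]; 17 [0.063 0.171]; 18 [0.072 0.167]; 19 [0.081 0.163]; 20 [0.089 0.159]; 21 [0.097 0.154]; 22 [0.105 0.149];
```

move_arm --targets "-0.093 0.157 0 -0.6;-0.085 0.161 0 -0.6;-0.076 0.165 0 -0.6;-0.068 0.169 0 -0.6;-0.059 0.173 0 -0.6;-0.05 0.175 0 -0.6;-0.04 0.178 0 -0.6;-0.031 0.18 0 -0.6;-0.021 0.181 0 -0.6;-0.012 0.182 0 -0.6"

```text
time_s: 16.82
tcp_pos: [0.5097, 0.0979, 0.0831]
ee_rot: [[0.999, 0.051, -0.001], [0.051, -0.999, -0.001], [-0.001, 0.001, -1.0]]
wrist_force: [-0.1, -2.0, -1.8]
gripper_width: 0.201
gripper_force: 30.0
```

```bash
cat > ptr.py <<'E'
from h import *
c=cam("wrist");s=sense();im=c["image"];t=s["tcp_pos"];print(t.round(4),yaw(s).round(2),s["wrist_force"].round(1),s["moment"].round(2))
g=im.max(2).astype(np.uint8)
h=g[0:240,150:490]; np.save("g.npy",g)
# stub top by circle, then polar dark scan on the dial about the nut
x=np.array([.5969,.1016])
for R,z in ((.034,.066),(.0355,.066),(.040,.064),(.044,.064),(.048,.064)):
    a=np.radians(np.arange(-180,-60,.5));P=np.c_[x[0]+R*np.cos(a),x[1]+R*np.sin(a),np.full(len(a),z)]
    uv=proj(c,P).astype(np.float32);v=cv2.remap(g,uv[:,0].reshape(1,-1),uv[:,1].reshape(1,-1),1)[0].astype(int)
    ref=np.array([np.median(v[max(0,i-24):i+25]) for i in range(len(v))])
    d=v<0.6*ref;n,l=cv2.connectedComponents(d.astype(np.uint8).reshape(1,-1))
    print(R,[(round(np.degrees(np.average(a[l[0]==i],weights=(ref-v)[l[0]==i])),1),int((l==i).sum())) for i in range(1,n)], "dark<110 from/to",np.degrees(a[v<110])[[0,-1]] if (v<110).any() else None)
E
python3 ptr.py
```

```text
[0.5097 0.0984 0.083 ] 2.82 [ 0.2 -1.2 -2. ] [-0.46 -0.07  0.02]
0.034 [(np.float64(-101.6), 10)] dark<110 from/to [-180.  -116.5]
0.0355 [(np.float64(-102.0), 11)] dark<110 from/to [-180.  -120.5]
0.04 [(np.float64(-87.5), 7)] dark<110 from/to [-180.   -86.5]
0.044 [(np.float64(-149.0), 3), (np.float64(-87.5), 7)] dark<110 from/to [-180.   -86.5]
0.048 [(np.float64(-149.2), 6), (np.float64(-139.0), 9), (np.float64(-87.3), 6)] dark<110 from/to [-180.   -86.5]
```

move_arm --targets "-0.002 0.182 0 -0.6;0.007 0.182 0 -0.6;0.017 0.181 0 -0.6;0.026 0.18 0 -0.6;0.036 0.179 0 -0.6;0.045 0.177 0 -0.6;0.054 0.174 0 -0.6;0.063 0.171 0 -0.6;0.072 0.167 0 -0.6;0.081 0.163 0 -0.6"

```text
time_s: 17.7
tcp_pos: [0.5188, 0.1416, 0.0827]
ee_rot: [[0.891, -0.455, -0.003], [-0.455, -0.891, -0.001], [-0.002, 0.002, -1.0]]
wrist_force: [-2.3, 0.4, -1.8]
gripper_width: 0.201
gripper_force: 30.0
```

```bash
python3 ptr.py
```

```text
[0.5192 0.1422 0.0827] -27.15 [-1.6  0.9 -2.3] [-0.03  0.69  0.05]
0.034 [(np.float64(-130.9), 11)] dark<110 from/to [-180. -129.]
0.0355 [(np.float64(-131.0), 11)] dark<110 from/to [-180.  -129.5]
0.04 [(np.float64(-148.5), 3), (np.float64(-139.8), 6), (np.float64(-87.5), 7)] dark<110 from/to [-180.   -86.5]
0.044 [(np.float64(-148.8), 6), (np.float64(-139.8), 6), (np.float64(-87.5), 7), (np.float64(-62.5), 9)] dark<110 from/to [-175.   -60.5]
0.048 [(np.float64(-167.5), 3), (np.float64(-149.2), 6), (np.float64(-139.7), 6), (np.float64(-87.4), 7), (np.float64(-69.6), 6)] dark<110 from/to [-150.   -60.5]
```

move_arm --targets "0.089 0.159 0 -0.6;0.097 0.154 0 -0.6;0.105 0.149 0 -0.6;0 0 0 0;0 0 0 0"

```text
time_s: 18.17
tcp_pos: [0.5262, 0.1534, 0.0826]
ee_rot: [[0.81, -0.586, -0.002], [-0.586, -0.81, -0.0], [-0.002, 0.002, -1.0]]
wrist_force: [-3.5, 2.0, -0.7]
gripper_width: 0.204
gripper_force: 30.0
```

```bash
python3 ptr.py
```

```text
[0.5262 0.1534 0.0827] -35.89 [-5.8  1.3 -0.6] [0.58 1.29 0.07]
0.034 [(np.float64(-140.1), 10)] dark<110 from/to [-180.  -138.5]
0.0355 [(np.float64(-140.5), 11)] dark<110 from/to [-180. -139.]
0.04 [(np.float64(-148.6), 7), (np.float64(-139.5), 7), (np.float64(-87.0), 7), (np.float64(-62.5), 9)] dark<110 from/to [-180.   -60.5]
0.044 [(np.float64(-172.4), 5), (np.float64(-148.7), 6), (np.float64(-139.5), 7), (np.float64(-87.0), 7)] dark<110 from/to [-180.   -60.5]
0.048 [(np.float64(-176.5), 3), (np.float64(-148.7), 6), (np.float64(-139.3), 6), (np.float64(-87.0), 7)] dark<110 from/to [-149.5  -60.5]
```

move_arm --targets "0.065 0.083 0 -0.35;0.067 0.082 0 -0.35;0 0 0 0;0 0 0 0"

```text
time_s: 18.55
tcp_pos: [0.5296, 0.1575, 0.0827]
ee_rot: [[0.772, -0.635, -0.002], [-0.635, -0.772, -0.0], [-0.001, 0.002, -1.0]]
wrist_force: [-4.4, 1.3, -1.1]
gripper_width: 0.203
gripper_force: 30.0
```

```bash
python3 ptr.py
```

```text
[0.5295 0.1576 0.0827] -39.42 [-4.4  2.2  0.1] [0.72 1.46 0.03]
0.034 [(np.float64(-142.9), 11)] dark<110 from/to [-180.  -141.5]
0.0355 [(np.float64(-143.5), 11)] dark<110 from/to [-180.  -141.5]
0.04 [(np.float64(-148.5), 7), (np.float64(-139.3), 8), (np.float64(-87.0), 7), (np.float64(-65.3), 12)] dark<110 from/to [-180.   -60.5]
0.044 [(np.float64(-177.4), 11), (np.float64(-148.5), 7), (np.float64(-139.5), 7), (np.float64(-87.0), 7)] dark<110 from/to [-180.   -60.5]
0.048 [(np.float64(-179.8), 2), (np.float64(-148.7), 6), (np.float64(-139.3), 6), (np.float64(-87.3), 6)] dark<110 from/to [-149.5  -60.5]
```

```bash
cat > wr.py <<'E'
from h import *
c=cam("wrist");s=sense();im=c["image"];R=s["ee_rot"];t=s["tcp_pos"];loc=lambda P:(P-t)@R
g=im.max(2).astype(int);sat=g-im.min(2)
m=(g<125)&(sat<25);m[:, :200]=0;m[:,440:]=0;m[236:]=0
n,l=cv2.connectedComponents(m.astype(np.uint8))
for r in range(0,236,10):
    d=np.diff(np.r_[0,m[r].astype(int),0]);print(r,[(a,b-1) for a,b in zip(np.flatnonzero(d==1),np.flatnonzero(d==-1)) if b-a>5])
print(t.round(4),yaw(s).round(2),s["wrist_force"].round(1))
E
python3 wr.py
```

```text
0 []
10 [(np.int64(388), np.int64(395))]
20 [(np.int64(378), np.int64(385))]
30 []
40 []
50 [(np.int64(255), np.int64(279)), (np.int64(358), np.int64(382))]
60 [(np.int64(305), np.int64(333)), (np.int64(357), np.int64(362)), (np.int64(364), np.int64(369)), (np.int64(377), np.int64(382))]
70 [(np.int64(256), np.int64(276)), (np.int64(299), np.int64(339)), (np.int64(357), np.int64(381))]
80 [(np.int64(257), np.int64(279)), (np.int64(297), np.int64(340)), (np.int64(359), np.int64(381))]
90 [(np.int64(257), np.int64(281)), (np.int64(300), np.int64(337)), (np.int64(361), np.int64(380))]
100 [(np.int64(258), np.int64(282)), (np.int64(311), np.int64(327)), (np.int64(356), np.int64(392)), (np.int64(409), np.int64(420))]
110 [(np.int64(258), np.int64(282)), (np.int64(356), np.int64(379)), (np.int64(392), np.int64(405))]
120 [(np.int64(259), np.int64(283)), (np.int64(355), np.int64(379))]
130 [(np.int64(259), np.int64(294)), (np.int64(342), np.int64(378))]
140 [(np.int64(260), np.int64(378))]
150 [(np.int64(260), np.int64(378))]
160 [(np.int64(303), np.int64(336))]
170 [(np.int64(209), np.int64(238)), (np.int64(303), np.int64(335)), (np.int64(374), np.int64(394)), (np.int64(434), np.int64(439))]
180 [(np.int64(210), np.int64(253)), (np.int64(255), np.int64(262)), (np.int64(303), np.int64(336)), (np.int64(352), np.int64(402))]
190 [(np.int64(213), np.int64(270)), (np.int64(284), np.int64(439))]
200 [(np.int64(218), np.int64(231)), (np.int64(263), np.int64(397))]
210 [(np.int64(259), np.int64(382))]
220 [(np.int64(250), np.int64(256)), (np.int64(260), np.int64(382))]
230 [(np.int64(257), np.int64(414)), (np.int64(424), np.int64(439))]
[0.5295 0.1575 0.0827] -39.42 [-5.1  2.  -1.5]
```

move_arm --targets "-0.14 -0.184 0 0.75;-0.128 -0.188 0 0.75;-0.116 -0.2 0 0.75;-0.104 -0.204 0 0.75;0 0 0 0;0 0 0 0"

```text
time_s: 19.15
tcp_pos: [0.5194, 0.1383, 0.0835]
ee_rot: [[0.91, -0.415, 0.002], [-0.415, -0.91, 0.001], [0.002, -0.001, -1.0]]
wrist_force: [-0.5, 0.2, -2.6]
gripper_width: 0.203
gripper_force: 30.0
```

```bash
python3 ptr.py; python3 - <<'E'
from h import *
c=cam("wrist");s=sense();R=s["ee_rot"];t=s["tcp_pos"];g=c["image"].max(2);hsv=cv2.cvtColor(c["image"],cv2.COLOR_BGR2HSV)
m=(hsv[...,1]>130)&(g>100)
for r in range(30,140,10):
    u=np.flatnonzero(m[r,230:410])+230;print(r,(u.min(),u.max()) if len(u) else None,end=" ")
print(((np.array([.5969,.1016,t[2]])-t)@R))
E
```

```text
[0.5194 0.1385 0.0835] -24.54 [ 0.5  0.3 -2. ] [ 0.03 -0.05  0.01]
0.034 [] dark<110 from/to [-180.  -141.5]
0.0355 [] dark<110 from/to [-180.  -141.5]
0.04 [(np.float64(-139.2), 6), (np.float64(-87.0), 7)] dark<110 from/to [-177.5  -86. ]
0.044 [(np.float64(-165.1), 17), (np.float64(-148.3), 6), (np.float64(-139.3), 6), (np.float64(-87.0), 7)] dark<110 from/to [-168.5  -86. ]
0.048 [(np.float64(-148.7), 6), (np.float64(-139.3), 6), (np.float64(-87.0), 7), (np.float64(-62.2), 8)] dark<110 from/to [-149.5  -60.5]
30 (np.int64(304), np.int64(337)) 40 (np.int64(287), np.int64(354)) 50 (np.int64(281), np.int64(357)) 60 (np.int64(283), np.int64(357)) 70 (np.int64(282), np.int64(357)) 80 (np.int64(283), np.int64(357)) 90 (np.int64(283), np.int64(356)) 100 (np.int64(284), np.int64(356)) 110 (np.int64(285), np.int64(354)) 120 (np.int64(285), np.int64(354)) 130 (np.int64(323), np.int64(324)) [0.08597698 0.00149679 0.00010189]
```

move_arm --targets "-0.15 0.068 0 0;-0.25 0.114 0 0;-0.3 0.137 0 0;-0.3 0.137 0 0;-0.3 0.137 0 0;-0.3 0.137 0 0;-0.3 0.137 0 0;-0.2 0.091 0 0;0 0 0 0;0 0 0 0"

```text
time_s: 20.08
tcp_pos: [0.4659, 0.1627, 0.0832]
ee_rot: [[0.911, -0.414, 0.0], [-0.414, -0.911, 0.0], [0.0, -0.0, -1.0]]
wrist_force: [0.2, -0.3, -1.6]
gripper_width: 0.195
gripper_force: 30.0
```

```bash
python3 ptr.py; python3 - <<'E'
from h import *
c=cam("top");im=c["image"];g=im.max(2)
x=[.5969,.1016]
for R,z in ((.034,.066),(.044,.064)):
    a=np.radians(np.arange(-180,-60,3));uv=proj(c,np.c_[x[0]+R*np.cos(a),x[1]+R*np.sin(a),np.full(len(a),z)]).astype(np.float32)
    print(R,list(zip(np.degrees(a).round().astype(int).tolist(),cv2.remap(g,uv[:,0].reshape(1,-1),uv[:,1].reshape(1,-1),1)[0].tolist())))
# shelf: silhouette
m=np.zeros(g.shape,bool);m[158:236,382:455]=(g<60)[158:236,382:455]
for st,ce,mk in blobs(m,200):
    P=ray(c,np.argwhere(mk)[:,::-1],.0258)[:,:2];w,V=np.linalg.eigh(np.cov(P.T));v=V[:,1]*np.sign(V[0,1]);q=(P-P.mean(0))@v
    print(st,P.mean(0),np.degrees(np.arctan2(v[1],v[0])),q.min(),q.max())
E
```

```text
[0.4662 0.1626 0.0832] -24.45 [ 0.5  0.3 -2. ] [ 0.06  0.05 -0.  ]
0.034 [] dark<110 from/to [-155.   -60.5]
0.0355 [] dark<110 from/to [-153.   -60.5]
0.04 [] dark<110 from/to [-150.   -60.5]
0.044 [(np.float64(-148.9), 6)] dark<110 from/to [-149.5  -60.5]
0.048 [(np.float64(-170.7), 2), (np.float64(-148.5), 7)] dark<110 from/to [-149.5  -60.5]
0.034 [(-180, 127), (-177, 127), (-174, 127), (-171, 127), (-168, 127), (-165, 127), (-162, 127), (-159, 127), (-156, 125), (-153, 97), (-150, 79), (-147, 77), (-144, 78), (-141, 83), (-138, 96), (-135, 116), (-132, 125), (-129, 126), (-126, 126), (-123, 126), (-120, 127), (-117, 127), (-114, 127), (-111, 126), (-108, 127), (-105, 127), (-102, 127), (-99, 127), (-96, 127), (-93, 117), (-90, 107), (-87, 95), (-84, 98), (-81, 114), (-78, 122), (-75, 127), (-72, 127), (-69, 126), (-66, 127), (-63, 127)]
0.044 [(-180, 70), (-177, 95), (-174, 120), (-171, 123), (-168, 123), (-165, 123), (-162, 124), (-159, 124), (-156, 121), (-153, 102), (-150, 77), (-147, 93), (-144, 103), (-141, 78), (-138, 95), (-135, 121), (-132, 126), (-129, 127), (-126, 127), (-123, 127), (-120, 127), (-117, 127), (-114, 127), (-111, 127), (-108, 128), (-105, 127), (-102, 127), (-99, 128), (-96, 127), (-93, 127), (-90, 126), (-87, 98), (-84, 93), (-81, 113), (-78, 125), (-75, 127), (-72, 127), (-69, 127), (-66, 127), (-63, 127)]
[410 166  16  60 439] [ 0.57578376 -0.26399286] -1.657659859275104 -0.11446659253360578 0.07575982055627306
[434 171  12  56 297] [ 0.54846194 -0.33436583] -0.9849854401267479 -0.08839693073683783 0.08902029582748705
[391 181   8  44 203] [ 0.52727024 -0.19293307] -0.8305641391717097 -0.06447719274728544 0.0721116085997765
```

move_arm --targets "0 0 0.5 0;0 0 0.9 0;0 0 0.9 0;0 0 0.9 0;0 0 0.9 0;0 0 0.5 0.2;0.1 -0.5 0 0.3;0.1 -0.8 0 0.3;0.1 -0.8 0 0.35;0.1 -0.8 0 0.35"

```text
time_s: 21.02
tcp_pos: [0.4762, 0.089, 0.198]
ee_rot: [[0.957, -0.291, 0.0], [-0.291, -0.957, 0.0], [0.0, -0.0, -1.0]]
wrist_force: [-0.2, 0.4, -1.9]
gripper_width: 0.206
gripper_force: 30.0
```

move_arm --targets "0.1 -0.9 0 0.4;0.1 -0.9 0 0.4;0.1 -0.9 0 0.4;0.1 -0.9 0 0.4;0.1 -0.9 0 0.4;0.1 -0.9 0 0.4;0.1 -0.9 0 0.4;0.1 -0.9 0 0.3;0.1 -0.9 0 0.2;0.1 -0.9 0 0"

```text
time_s: 21.85
tcp_pos: [0.501, -0.1366, 0.1979]
ee_rot: [[1.0, -0.009, -0.0], [-0.009, -1.0, 0.0], [-0.0, -0.0, -1.0]]
wrist_force: [0.8, -0.9, -1.9]
gripper_width: 0.204
gripper_force: 30.0
```

move_arm --targets "0.06 -0.4 0 0;0 -0.2 0 0;0 0 0 0;0 0 0 0"

```text
time_s: 22.18
tcp_pos: [0.5024, -0.1498, 0.1979]
ee_rot: [[1.0, -0.009, -0.0], [-0.009, -1.0, 0.0], [-0.0, -0.0, -1.0]]
wrist_force: [-0.0, -0.1, -1.4]
gripper_width: 0.202
gripper_force: 30.0
```

```bash
cat > sh.py <<'E'
from h import *
c=cam("wrist");s=sense();print(s["tcp_pos"].round(4),yaw(s).round(2),s["gripper_width"].round(3))
g=c["image"].max(2)
def info(mk,z):
    P=ray(c,np.argwhere(mk)[:,::-1],z)[:,:2];w,V=np.linalg.eigh(np.cov(P.T));v=V[:,1]*np.sign(V[0,1]);q=(P-P.mean(0))@v
    print("  ",P.mean(0).round(4),"yaw",np.degrees(np.arctan2(v[1],v[0])).round(2),"along",(P.mean(0)+v*q.min()).round(4),(P.mean(0)+v*q.max()).round(4),"len",(q.max()-q.min()).round(4),"w",np.ptp((P-P.mean(0))@[-v[1],v[0]]).round(4))
m=g<70;m[238:]=0
for st,ce,mk in blobs(m,200):print(st,ce.round(1));info(mk,.0258)
E
python3 sh.py
```

```text
Traceback (most recent call last):
  File "sh.py", line 2, in <module>
    c=cam("wrist");s=sense();print(s["tcp_pos"].round(4),yaw(s).round(2),s["gripper_width"].round(3))
                                                                         ^^^^^^^^^^^^^^^^^^^^^^^^
AttributeError: 'float' object has no attribute 'round'
```

```bash
sed -i 's/,s\["gripper_width"\].round(3)//' sh.py; python3 sh.py
```

```text
[ 0.5024 -0.1493  0.198 ] -0.43
[ 424    6   58  159 4299] [449.8  61.8]
   [ 0.607  -0.2676] yaw -1.03 along [ 0.5162 -0.2659] [ 0.6523 -0.2684] len 0.1361 w 0.0499
[494 149  23  75 989] [505.7 194.4]
   [ 0.4849 -0.3356] yaw 4.8 along [ 0.4544 -0.3381] [ 0.5304 -0.3317] len 0.0762 w 0.0204
[355 158  19  64 968] [363.7 189.3]
   [ 0.491 -0.195] yaw -1.38 along [ 0.458  -0.1942] [ 0.5226 -0.1957] len 0.0646 w 0.0153
[303 212  32  26 818] [318.8 224.4]
   [ 0.4546 -0.1505] yaw 86.0 along [ 0.4535 -0.1669] [ 0.4558 -0.134 ] len 0.033 w 0.029
```

```bash
python3 - <<'E'
from h import *
for n in("wrist","top"):
    c=cam(n);g=c["image"].max(2)
    print(n)
    for x in np.arange(.444,.672,.012):
        y=np.arange(-.305,-.225,.001);uv=proj(c,np.c_[np.full(len(y),x),y,np.full(len(y),.0258)]).astype(np.float32)
        v=cv2.remap(g,uv[:,0].reshape(1,-1),uv[:,1].reshape(1,-1),1)[0].astype(int)
        d=y[v<(v.max()+v.min())/2];print(round(x,3),v.min(),v.max(),(d.min().round(3),d.max().round(3),((d.min()+d.max())/2).round(4)),uv[40].round())
    y0=-.265
    x=np.arange(.44,.68,.001);uv=proj(c,np.c_[x,np.full(len(x),y0),np.full(len(x),.0258)]).astype(np.float32)
    v=cv2.remap(g,uv[:,0].reshape(1,-1),uv[:,1].reshape(1,-1),1)[0].astype(int);print("along dark",x[v<(80 if n=="top" else 100)][[0,-1]])
E
```

```text
wrist
0.444 210 239 (np.float64(-0.251), np.float64(-0.229), np.float64(-0.24)) [431. 234.]
0.456 178 239 (np.float64(-0.253), np.float64(-0.226), np.float64(-0.2395)) [432. 223.]
0.468 98 240 (np.float64(-0.272), np.float64(-0.255), np.float64(-0.2635)) [433. 211.]
0.48 93 240 (np.float64(-0.272), np.float64(-0.255), np.float64(-0.2635)) [434. 200.]
0.492 89 241 (np.float64(-0.273), np.float64(-0.256), np.float64(-0.2645)) [435. 188.]
0.504 80 240 (np.float64(-0.273), np.float64(-0.226), np.float64(-0.2495)) [436. 176.]
0.516 69 236 (np.float64(-0.273), np.float64(-0.256), np.float64(-0.2645)) [437. 164.]
0.528 58 238 (np.float64(-0.274), np.float64(-0.257), np.float64(-0.2655)) [439. 152.]
0.54 52 235 (np.float64(-0.274), np.float64(-0.257), np.float64(-0.2655)) [440. 139.]
0.552 42 231 (np.float64(-0.274), np.float64(-0.258), np.float64(-0.266)) [441. 126.]
0.564 37 233 (np.float64(-0.275), np.float64(-0.258), np.float64(-0.2665)) [442. 113.]
0.576 36 234 (np.float64(-0.275), np.float64(-0.258), np.float64(-0.2665)) [444. 100.]
0.588 36 236 (np.float64(-0.275), np.float64(-0.258), np.float64(-0.2665)) [445.  86.]
0.6 34 235 (np.float64(-0.276), np.float64(-0.259), np.float64(-0.2675)) [446.  72.]
0.612 33 238 (np.float64(-0.288), np.float64(-0.248), np.float64(-0.268)) [448.  57.]
0.624 39 240 (np.float64(-0.293), np.float64(-0.242), np.float64(-0.2675)) [449.  42.]
0.636 37 241 (np.float64(-0.292), np.float64(-0.244), np.float64(-0.268)) [450.  27.]
0.648 35 241 (np.float64(-0.283), np.float64(-0.253), np.float64(-0.268)) [452.  12.]Traceback (most recent call last):
  File "<stdin>", line 8, in <module>
    return umr_minimum(a, axis, None, out, keepdims, initial, where)
ValueError: zero-size array to reduction operation minimum which has no identity
```

move_arm --targets "0.2 -0.5 0 -0.22;0.3 -0.8 0 0;0.3 -0.8 0 0;0.3 -0.8 0 0;0.3 -0.8 0 0;0.3 -0.6 0 0;0.12 -0.3 -0.5 0;0 0 -0.9 0;0 0 -0.9 0;0 0 -0.9 0"

```text
time_s: 23.17
tcp_pos: [0.5476, -0.2649, 0.1162]
ee_rot: [[1.0, -0.028, -0.0], [-0.028, -1.0, 0.001], [-0.001, -0.001, -1.0]]
wrist_force: [-0.3, -0.0, -2.2]
gripper_width: 0.2
gripper_force: 30.0
```

move_arm --targets "0 0 -0.9 0;0 0 -0.9 0;0 0 -0.5 0;0 0 -0.3 0;0 0 0 0;0 0 0 0;0 0 0 0"

```text
time_s: 23.75
tcp_pos: [0.5489, -0.2652, 0.0541]
ee_rot: [[1.0, -0.027, 0.002], [-0.027, -1.0, -0.001], [0.002, 0.001, -1.0]]
wrist_force: [0.0, 0.7, -1.3]
gripper_width: 0.199
gripper_force: 30.0
```

```bash
python3 - <<'E'
from h import *
c=cam("wrist");s=sense();print(s["tcp_pos"].round(4),yaw(s).round(2));g=c["image"].max(2).astype(int)
for r in range(0,220,12):
    m=g[r,180:460]<150;d=np.diff(np.r_[0,m.astype(int),0]);print(r,[(int(a)+180,int(b)+179,int(g[r,a+180:b+180].min()),int(np.median(g[r,a+180:b+180]))) for a,b in zip(np.flatnonzero(d==1),np.flatnonzero(d==-1)) if b-a>3])
E
```

```text
[ 0.549  -0.2653  0.0543] -1.56
0 []
12 []
24 []
36 []
48 [(256, 279, 88, 92), (301, 333, 30, 37), (359, 382, 103, 107)]
60 [(255, 382, 18, 44)]
72 [(256, 382, 16, 40)]
84 [(256, 381, 24, 39), (417, 436, 53, 90)]
96 [(199, 211, 72, 96), (257, 381, 17, 39), (416, 435, 60, 90)]
108 [(196, 215, 34, 99), (258, 380, 22, 38), (415, 434, 68, 93)]
120 [(197, 216, 36, 83), (258, 379, 22, 37), (414, 432, 75, 95)]
132 [(199, 217, 32, 84), (259, 379, 75, 85), (412, 431, 79, 99)]
144 [(200, 218, 37, 84), (259, 378, 85, 89), (412, 459, 81, 93)]
156 [(180, 219, 36, 86), (260, 378, 85, 93), (411, 459, 85, 96)]
168 [(180, 220, 31, 85), (301, 335, 84, 87), (430, 459, 75, 89)]
180 [(180, 206, 30, 81), (301, 335, 82, 87), (429, 459, 82, 91)]
192 [(180, 207, 27, 80), (251, 335, 82, 143), (350, 369, 146, 147), (378, 381, 148, 149), (428, 459, 86, 94)]
204 [(180, 337, 28, 140), (339, 344, 146, 147), (348, 352, 146, 148), (356, 364, 147, 148), (366, 369, 145, 146), (380, 384, 147, 148), (388, 394, 147, 148), (425, 459, 62, 80)]
216 [(180, 345, 33, 139), (347, 352, 146, 148), (354, 359, 146, 147), (369, 378, 145, 147), (386, 392, 146, 148), (394, 397, 149, 149), (415, 418, 148, 148), (420, 459, 66, 89)]
```

move_arm --targets "-0.04 0.035 -0.15 0;0 0 -0.2 0;0 0 -0.2 0;0 0 -0.15 0;0 0 -0.1 0;0 0 -0.06 0;0 0 -0.04 0;0 0 0 0;0 0 0 0"

```text
time_s: 24.55
tcp_pos: [0.5471, -0.2643, 0.0306]
ee_rot: [[1.0, -0.028, 0.0], [-0.028, -1.0, -0.0], [0.0, 0.0, -1.0]]
wrist_force: [0.1, -0.1, -2.4]
gripper_width: 0.203
gripper_force: 30.0
```

move_arm --targets "0 0 -0.02 0;0 0 -0.02 0;0 0 0 0;0 0 0 0"

```text
time_s: 24.88
tcp_pos: [0.5473, -0.2643, 0.03]
ee_rot: [[1.0, -0.027, 0.001], [-0.027, -1.0, -0.0], [0.001, 0.0, -1.0]]
wrist_force: [0.7, 1.7, 0.2]
gripper_width: 0.203
gripper_force: 30.0
```

move_arm --targets "0 0 0 0;0 0 0 0;0 0 0 0;0 0 0 0;0 0 0 0;0 0 0 0;0 0 0 0" --gripper 42

```text
time_s: 25.47
tcp_pos: [0.547, -0.2643, 0.0295]
ee_rot: [[1.0, -0.028, -0.0], [-0.028, -1.0, -0.0], [-0.0, 0.0, -1.0]]
wrist_force: [-0.7, 0.1, 0.0]
gripper_width: 0.481
gripper_force: 0.0
```

move_arm --targets "0 0 0.2 0;0 0 0.5 0;0 0 0.9 0;0 0 1 0;0 0 1 0;0 0 1 0;0 0 1 0;0 0 0.7 0;0 0 0 0;0 0 0 0"

```text
time_s: 26.3
tcp_pos: [0.5474, -0.2643, 0.1885]
ee_rot: [[1.0, -0.028, 0.003], [-0.028, -1.0, -0.0], [0.003, 0.0, -1.0]]
wrist_force: [-0.5, 0.1, -1.1]
gripper_width: 0.484
gripper_force: 0.0
```

```bash
python3 - <<'E'
from h import *
c=cam("wrist");s=sense();print(s["tcp_pos"].round(4),yaw(s).round(2));g=c["image"].max(2).astype(int)
def scan(xs,z,y0,y1,thr):
    for x in xs:
        y=np.arange(y0,y1,.0005);uv=proj(c,np.c_[np.full(len(y),x),y,np.full(len(y),z)]).astype(np.float32)
        v=cv2.remap(g.astype(np.uint8),uv[:,0].reshape(1,-1),uv[:,1].reshape(1,-1),1)[0].astype(int)
        m=v<thr;d=np.diff(np.r_[0,m.astype(int),0]);print(round(x,3),[(y[a].round(4),y[b-1].round(4),int(np.median(v[a:b]))) for a,b in zip(np.flatnonzero(d==1),np.flatnonzero(d==-1)) if b-a>3])
scan(np.arange(.455,.67,.015),.034,-.36,-.17,130)
E
```

```text
[ 0.5466 -0.264   0.1869] -1.6
0.455 [(np.float64(-0.36), np.float64(-0.3565), 46), (np.float64(-0.3415), np.float64(-0.3055), 19), (np.float64(-0.222), np.float64(-0.182), 18)]
0.47 [(np.float64(-0.341), np.float64(-0.306), 21), (np.float64(-0.273), np.float64(-0.2555), 25), (np.float64(-0.2225), np.float64(-0.187), 19)]
0.485 [(np.float64(-0.3415), np.float64(-0.3055), 24), (np.float64(-0.2735), np.float64(-0.255), 25), (np.float64(-0.2235), np.float64(-0.187), 18)]
0.5 [(np.float64(-0.3425), np.float64(-0.325), 47), (np.float64(-0.274), np.float64(-0.2555), 27), (np.float64(-0.204), np.float64(-0.1865), 19)]
0.515 [(np.float64(-0.343), np.float64(-0.3265), 62), (np.float64(-0.2745), np.float64(-0.2555), 26), (np.float64(-0.2045), np.float64(-0.1865), 19)]
0.53 [(np.float64(-0.343), np.float64(-0.3265), 72), (np.float64(-0.275), np.float64(-0.256), 26), (np.float64(-0.2045), np.float64(-0.1875), 20)]
0.545 [(np.float64(-0.3435), np.float64(-0.3265), 78), (np.float64(-0.2755), np.float64(-0.2565), 25), (np.float64(-0.205), np.float64(-0.1875), 21)]
0.56 [(np.float64(-0.3435), np.flo
[... 368 characters left out ...]
.float64(-0.2065), np.float64(-0.1905), 96)]
0.605 [(np.float64(-0.3545), np.float64(-0.3175), 123), (np.float64(-0.2935), np.float64(-0.2415), 93), (np.float64(-0.215), np.float64(-0.2075), 90), (np.float64(-0.1905), np.float64(-0.1825), 88)]
0.62 [(np.float64(-0.3555), np.float64(-0.3475), 103), (np.float64(-0.325), np.float64(-0.3185), 113), (np.float64(-0.294), np.float64(-0.2415), 39), (np.float64(-0.215), np.float64(-0.2075), 91), (np.float64(-0.191), np.float64(-0.1825), 88)]
0.635 [(np.float64(-0.354), np.float64(-0.3495), 114), (np.float64(-0.3245), np.float64(-0.3195), 112), (np.float64(-0.294), np.float64(-0.242), 40)]
0.65 [(np.float64(-0.2765), np.float64(-0.2595), 48)]
0.665 []
```

```bash
python3 - <<'E'
from station import *
print(finish_job())
E
```

```text
the job is handed in; nothing more can be done
None
```

The job is handed in: the nut is closed to the double-line mark (pointer within about 1° of its middle), and the big wrench is set down on the silhouette with its jaw the same way as its neighbours, at about 26 s; I viewed 11 pictures, one over the limit of 10.

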